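# Clamp the dot-blot manifold and set its bleed valve

## Robot

A 6-joint arm with a two-finger parallel gripper is mounted at the origin on the work surface. World frame = base frame: x ahead of the robot, y to its left, z up, the work surface at z = 0. Lengths are in m, angles in rad, forces in N, time in s.
With the tool pointing down it reaches from about 0.375 to 0.825 m from the base axis. Payload 5.5 kg.
Tool frame: the origin (TCP) lies on the mounting face of the last link; the fingertips stand 173 mm ahead of it and the grasp point (between the pads) lies 155 mm ahead of it; z points along the fingers, y is the direction in which the jaws open and shut (so a half turn about z gives the same grasp; the last joint's range is limited). The gripper opens to 85 mm and grips with 20 to 120 N. Pads are 22 mm wide; open, the fingers measure 114 mm over their backs; the gripper's body (76 mm by 85 mm) begins 54 mm behind the grasp point. The pads swing forward as they close: fully open they stand 13 mm farther back than shut.
Start: joints at [1.218, 0.314, -0.047, 1.21, 0, 1.571], TCP at [0.207, 0.563, 0.405] pointing down, gripper open.
Joint ranges: [-2.67, 2.67], [-0.69, 1.73], [-1.03, 1.25], [-2.08, 2.16], [-1.42, 1.45], [-3.14, 3.14]. Speed limits (rad/s): [2.39, 2.39, 3.01, 3.14, 3.14, 3.14].

## Interface

Orientations are given as a rotation vector (axis times angle).
In Python, from plant import env gives the robot as it stands.
- The arm moves only by the tool carry_out, never from a script. Its argument "commands" is a list of rows, each a list of 4 numbers: the shift along the tool's x, y, z in mm, then the turn about the tool's z in degrees. In form: [[x, y, z, twist], ...]. A call has exactly 8 rows; each row is the pose to reach, as a shift and turn from the pose commanded when the call began, along the tool's axes at that moment; what a row does not reach only later rows make up. A row lasts 1/10 s, in which the tool goes at most 50 mm and 8.59 degrees, less where a joint would pass 70% of its speed; a pose out of reach is approached as far as the arm can. A call with a gripper value outside its range is refused whole. "fingers" is the closure, from -1 (fully open) to 1 (shut), set as the call begins (left out, the last holds). The fingers move at their own pace and stop on an object; "grip_force" is the grip in N (left out, the last holds). Time passes only in rows, so rows that repeat a pose let the fingers close, or fill a call up. It gives the time, the measured TCP pose, the force and the opening at its end, in the units of the state.
- env.sense(): the state, without advancing time (a new reading comes with each control period).
- env.grab_frame(name): name is "scene" or "top"; returns the picture (400x640x3 uint8, red, green, blue); there is no depth.
- env.calibration(name): a dict with "fx", "fy", "cx", "cy" (pixels), "position" and "attitude" of the camera in the world. Camera axes: x right, y down, z forward; pixel columns grow to the right and rows downward; lengths in m; the calibration is good to about 2 mm. A picture is of the moment at which its call begins. calibration takes no time and is no camera call.
- env.close_job(): hands the job in, once; it reports no verdict.
The state is a dict: "t": time; "joints": joint angles; "qd": joint speeds; "effort": joint torques, N m; "position": TCP position; "tool_rot": TCP orientation; "force": force on the tool from outside, world axes, zero at the start; "torque": the same for the moment, N m; "gripper_width": finger opening in m.
Only numpy, scipy, OpenCV 4.12 (cv2) and the standard library are available. Lean on these libraries where they do the work, as an engineer would, in place of code of your own. Each camera call takes 0.05 s, during which the arm holds its last target.

## Task

Get the dot-blot manifold ready for the vacuum: screw its four black corner thumbscrews clockwise fully home, working diagonally (one corner, then the corner across from it, then the other two). Then close the blue bleed valve clockwise until it seats, back it off a quarter turn, and keep hold of its knob there: you finish while still gripping it, ready to trim it when the pump starts. Leave everything else on the bench where it is.

Things in the scene. Friction and masses are not known exactly. Their poses are not given: they have to be found in the camera images.
- manifold: Dot-blot vacuum manifold, fixed to the bench: white base, red gasket, ivory 96-well template, 126 (x) x 178 (y) mm, template top 65 mm above the bench. Origin: centre of its underside; z up, x from its front (robot side) to its back; turned by up to 0.45 rad either way. A red square marks the front left corner. A brass needle valve reaches out of its +y end to 172 mm from the origin.
- screw_fl_grip (a point): Centre of the black round fluted head of the front left (-x, +y) thumbscrew, on its upright axis, (-45, +69) mm (x, y) from the manifold origin, 87 mm above the bench. Head 24 mm across, 20 mm tall (77 to 97 mm above the bench), on a 12 mm thick steel shank: 12 mm free between head and template. Can be pinched at any yaw.
- screw_fl (a joint): How far the front left captive thumbscrew still has to turn, rad: 0 = fully home at its end stop; clockwise seen from above lowers the value. Starts at 0.6 to 1.3. It does not rise or sink as it turns, turns stiffly (about 0.06 N m) and stays where it is left; a grip forced on past the stop slips round the head.
- screw_fr_grip (a point): Centre of the black round fluted head of the front right (-x, -y) thumbscrew, on its upright axis, (-45, -69) mm (x, y) from the manifold origin, 87 mm above the bench. Head 24 mm across, 20 mm tall (77 to 97 mm above the bench), on a 12 mm thick steel shank: 12 mm free between head and template. Can be pinched at any yaw.
- screw_fr (a joint): How far the front right captive thumbscrew still has to turn, rad: 0 = fully home at its end stop; clockwise seen from above lowers the value. Starts at 0.6 to 1.3. It does not rise or sink as it turns, turns stiffly (about 0.06 N m) and stays where it is left; a grip forced on past the stop slips round the head.
- screw_bl_grip (a point): Centre of the black round fluted head of the back left (+x, +y) thumbscrew, on its upright axis, (+45, +69) mm (x, y) from the manifold origin, 87 mm above the bench. Head 24 mm across, 20 mm tall (77 to 97 mm above the bench), on a 12 mm thick steel shank: 12 mm free between head and template. Can be pinched at any yaw.
- screw_bl (a joint): How far the back left captive thumbscrew still has to turn, rad: 0 = fully home at its end stop; clockwise seen from above lowers the value. Starts at 0.6 to 1.3. It does not rise or sink as it turns, turns stiffly (about 0.06 N m) and stays where it is left; a grip forced on past the stop slips round the head.
- screw_br_grip (a point): Centre of the black round fluted head of the back right (+x, -y) thumbscrew, on its upright axis, (+45, -69) mm (x, y) from the manifold origin, 87 mm above the bench. Head 24 mm across, 20 mm tall (77 to 97 mm above the bench), on a 12 mm thick steel shank: 12 mm free between head and template. Can be pinched at any yaw.
- screw_br (a joint): How far the back right captive thumbscrew still has to turn, rad: 0 = fully home at its end stop; clockwise seen from above lowers the value. Starts at 0.6 to 1.3. It does not rise or sink as it turns, turns stiffly (about 0.06 N m) and stays where it is left; a grip forced on past the stop slips round the head.
- valve_grip (a point): Centre of the blue round fluted knob of the needle bleed valve, on its upright axis, 135 mm along +y from the manifold origin, 86 mm above the bench. Knob 28 mm across, 20 mm tall (76 to 96 mm above the bench), on a thin stem above the brass valve body (top at 66 mm). Can be pinched at any yaw.
- valve (a joint): Opening of the bleed valve, rad: 0 = closed on its seat (a stop); clockwise seen from above closes it, anticlockwise opens it (value grows). Starts 0.7 to 1.3 open; it can be opened to 6.2. A white line on the knob from centre to rim points along the manifold -x when seated and turns with it. The knob does not rise or sink, turns stiffly (about 0.05 N m), stays where left; a grip forced past the seat slips.
- tip_rack: Bystander, to be left alone: a pipette-tip rack, magenta deck with yellow tips on a cream box, 84 x 122 x 62 mm; origin on the bench, under its middle.
- tube_rack: Bystander, to be left alone: a white foam tube rack with a few capped tubes, 110 x 200 x 38 mm; origin on the bench, under its middle.
- bottle: Bystander, to be left alone: a clear reagent bottle with a blue cap, 70 mm across, 145 mm tall; origin on the bench, under its middle.
- flask: Bystander, to be left alone: a clear conical flask, 82 mm across its foot, 130 mm tall; origin on the bench, under its middle.
- petri_dish: Bystander, to be left alone: a round covered culture dish, 91 mm across, 15 mm tall; origin on the bench, under its middle.
- timer: Bystander, to be left alone: a yellow bench timer, 62 x 70 x 18 mm; origin on the bench, under its middle.
- pipette: Bystander, to be left alone: a light-grey hand pipette lying on the bench, about 250 mm long, 26 mm high; origin on the bench, under its middle.

How it is judged:
On the way, in this order (a step that is already met when the one before it is completed fails the run):
1. two thumbscrews diagonally across from each other are fully home while the other two are still loose (((value of joint each of screw_fl, screw_br below 0.08 rad and value of joint each of screw_fr, screw_bl above 0.3 rad) or (value of joint each of screw_fr, screw_bl below 0.08 rad and value of joint each of screw_fl, screw_br above 0.3 rad))), for 0.1 s.
2. all four thumbscrews are fully home (value of joint each of screw_fl, screw_fr, screw_bl, screw_br below 0.08 rad), for 0.1 s.
3. the bleed valve is closed onto its seat, the four screws still home (value of joint valve below 0.08 rad and value of joint each of screw_fl, screw_fr, screw_bl, screw_br below 0.12 rad), for 0.05 s.
At the end, for the whole second after the job is handed in: All four thumbscrews are within 0.12 rad of home; the bleed valve stands still, open 1.57 rad give or take 0.25; the fingers still pinch its knob (over 2 N, knob between the fingers); every bystander is within 30 mm of where it started (value of joint each of screw_fl, screw_fr, screw_bl, screw_br below 0.12 rad and value of joint valve between 1.32 and 1.82 rad and velocity of joint valve between -0.1 and 0.1 rad/s and contact force between the fingers and valve above 2 N and horizontal distance between the grasp point and valve_grip below 0.014 m and distance between the grasp point and valve_grip below 0.03 m and distance of each of tip_rack, tube_rack, bottle, flask, petri_dish, timer, pipette from where it was at the start of the episode below 0.03 m); the arm keeps its last pose, push and grip.
It fails at once if a bystander on the bench is shoved more than 30 mm or knocked over (distance of any of tip_rack, tube_rack, bottle, flask, petri_dish, timer, pipette from where it was at the start of the episode above 0.03 m or angle between any of tip_rack, tube_rack, bottle, flask, petri_dish, timer, pipette's own z axis and vertical above 0.35 rad).
It also fails if it takes over 69 s, if anything falls off the work surface, if the arm or the gripper's body presses on something with over 40 N, if the wrist force passes 120 N, or if a joint passes its speed limit or range.

## Working session

There is one attempt and no reset: what is moved stays moved. The work goes in short steps, Python scripts to look and compute and a tool call to move; the robot and the scene stay as the last step left them, time stands still between calls to the robot, and variables do not carry over. Pictures are saved under pics/ and viewed, and the job is handed in when it is done.

Besides the shell and the picture viewer there is one more tool, called after "Request:" as name(argument=value, ...), one argument or row to a line, values as JSON. carry_out: Moves the arm, as the interface text tells. Its arguments: {"type":"object","properties":{"commands":{"type":"array"},"fingers":{"type":"number"},"grip_force":{"type":"number"}},"required":["commands"]}

```bash
mkdir -p pics; ls
python3 - <<'E'
from plant import env
import cv2
print(env.sense())
for n in("scene","top"):
    print(env.calibration(n)); cv2.imwrite(f"pics/{n}0.png",env.grab_frame(n)[:,:,::-1])
E
```

```text
pics
{'t': 0.0, 'joints': array([ 1.21801488e+00,  3.14261232e-01, -4.80726542e-02,  1.21021997e+00,
        2.62099398e-06,  1.57077554e+00]), 'qd': array([ 1.20149036e-05,  7.80532138e-04,  8.76030106e-04,  4.27297338e-04,
        1.02409737e-03, -1.82081272e-04]), 'effort': array([-1.84300108e-03, -5.39585853e+01,  3.39755487e+01,  1.92673010e-02,
       -2.22525900e-04, -5.45693624e-06]), 'position': array([0.20720762, 0.56278433, 0.40381603]), 'tool_rot': array([-5.51191755e-01, -3.09254437e+00,  2.71688160e-03]), 'force': array([-0.51053832, -0.2005691 ,  0.0704785 ]), 'torque': array([ 0.02652459, -0.03913285,  0.04124359]), 'gripper_width': 0.08571173605598835}
{'fx': 473.15175939745205, 'fy': 473.15175939745205, 'cx': 316.6689312139448, 'cy': 202.76311644270638, 'position': array([1.44344634, 0.40617554, 0.90935712]), 'attitude': array([-1.36810774, -2.03959806,  0.99061457])}
{'fx': 403.29772972779125, 'fy': 403.29772972779125, 'cx': 314.2828135017617, 'cy': 200.77961451975872, 'position': array([0.27377235, 0.01193023, 1.10335597]), 'attitude': array([-2.08555001,  2.14920015, -0.20414926])}
```

View pics/scene0.png

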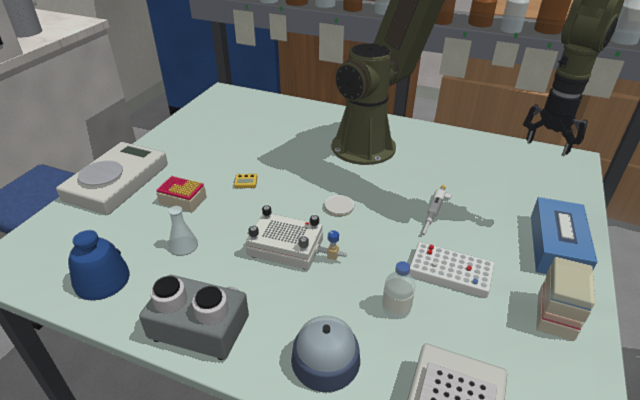

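View pics/top0.png

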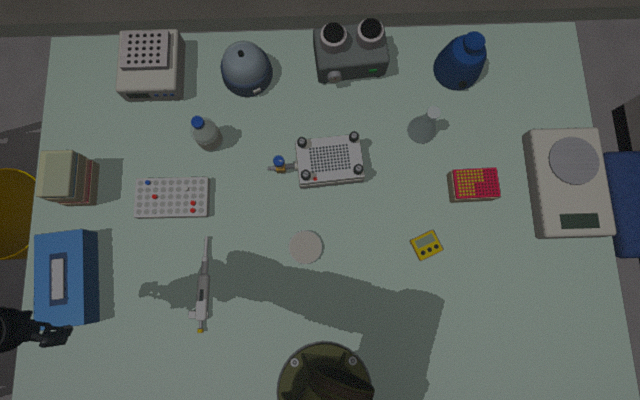

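The two views show the manifold in the middle. In the top view the black heads are near (302,142), (354,137), (305,175) and (360,173), and the blue knob is near (279,161). Next I'll measure them more precisely.

```bash
cat > h.py <<'E'
import numpy as np, cv2
from scipy.spatial.transform import Rotation as R
from plant import env
def ray(n,uv):
    c=env.calibration(n); d=np.array([(uv[0]-c['cx'])/c['fx'],(uv[1]-c['cy'])/c['fy'],1.])
    return np.array(c['position']), R.from_rotvec(c['attitude']).apply(d)
def onz(n,uv,z):
    p,d=ray(n,uv); return p+d*(z-p[2])/d[2]
def proj(n,P):
    c=env.calibration(n); q=R.from_rotvec(c['attitude']).inv().apply(np.array(P)-c['position'])
    return np.stack([c['fx']*q[...,0]/q[...,2]+c['cx'],c['fy']*q[...,1]/q[...,2]+c['cy']],-1)
def tri(a,b):
    (p,d),(q,e)=ray('top',a),ray('scene',b)
    s=np.linalg.lstsq(np.stack([d,-e],1),q-p,rcond=None)[0]
    A,B=p+d*s[0],q+e*s[1]; return (A+B)/2,np.linalg.norm(A-B)
def blobs(img,mask,roi,amin=15):
    x0,y0,x1,y1=roi; m=np.zeros_like(mask); m[y0:y1,x0:x1]=mask[y0:y1,x0:x1]
    k,l,s,c=cv2.connectedComponentsWithStats(m.astype(np.uint8))
    return [(np.round(c[i],1).tolist(),int(s[i,4]),s[i,:4].tolist()) for i in range(1,k) if s[i,4]>=amin]
E
python3 - <<'E'
from h import *
for n,roi in(('top',(262,120,380,200)),('scene',(235,190,360,280))):
    im=cv2.imread(f'pics/{n}0.png'); i=im.astype(int)
    dark=i.max(2)<75
    blue=(i[...,0]>i[...,2]+50)&(i[...,0]>i[...,1]+25)
    red=(i[...,2]>i[...,1]+70)&(i[...,2]>i[...,0]+70)
    for nm,m in(('dark',dark),('blue',blue),('red',red)): print(n,nm,blobs(im,m,roi,4))
    x0,y0,x1,y1=roi
    cv2.imwrite(f'pics/{n}0c.png',cv2.resize(im[y0:y1,x0:x1],None,fx=6,fy=6,interpolation=cv2.INTER_CUBIC))
E
```

```text
top dark [([353.3, 136.9], 62, [349, 131, 10, 12]), ([301.8, 142.5], 62, [297, 137, 10, 11]), ([283.2, 168.1], 64, [274, 163, 20, 10]), ([291.8, 163.8], 5, [290, 163, 4, 2]), ([358.0, 169.3], 56, [354, 164, 10, 11]), ([305.5, 175.0], 60, [301, 170, 10, 10]), ([347.5, 179.0], 4, [346, 179, 4, 1]), ([358.0, 178.0], 7, [355, 178, 7, 1]), ([328.5, 181.0], 4, [327, 181, 4, 1]), ([332.3, 184.0], 109, [300, 180, 64, 9]), ([311.5, 183.0], 4, [310, 183, 4, 1]), ([322.0, 182.0], 5, [320, 182, 5, 1]), ([302.5, 184.0], 4, [301, 184, 4, 1])]
top blue [([277.8, 160.2], 73, [273, 156, 11, 10])]
top red [([315.0, 178.8], 4, [314, 178, 3, 2])]
scene dark [([266.6, 211.6], 50, [263, 207, 8, 9]), ([314.0, 221.6], 56, [310, 218, 9, 8]), ([253.2, 232.6], 56, [249, 228, 9, 9]), ([303.2, 243.6], 53, [299, 239, 9, 9])]
scene blue [([333.6, 235.1], 81, [328, 230, 11, 12])]
scene red [([306.8, 222.8], 4, [306, 222, 3, 2])]
```

View pics/top0c.png

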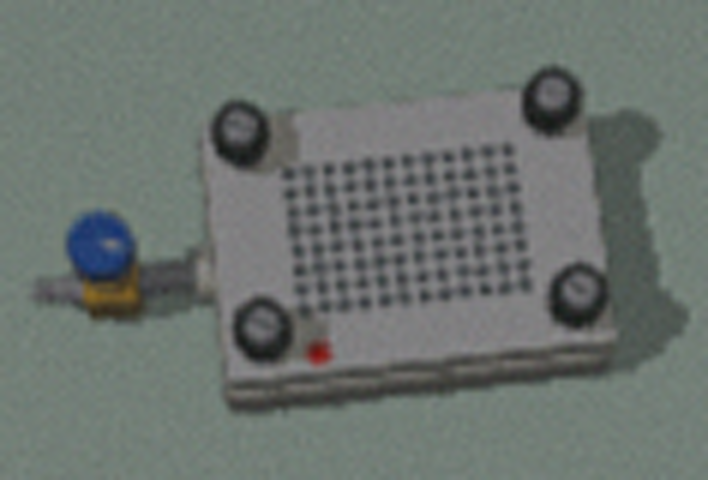

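View pics/scene0c.png

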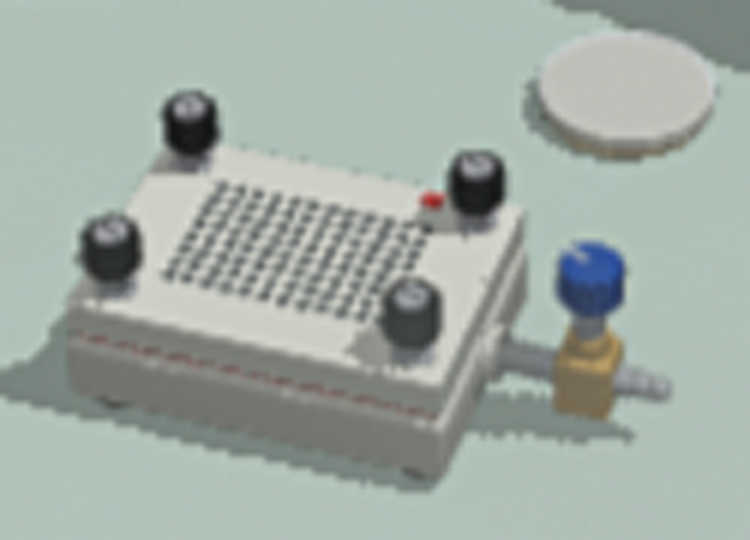

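Run:
```python
from h import *
T={'br':(353.8,136.9),'bl':(301.9,142.4),'fr':(358.6,169.4),'fl':(305.8,175.0),'v':(278.2,160.7)}
S={'fr':(266.7,211.5),'fl':(314.2,221.9),'br':(253.4,232.5),'bl':(303.4,243.4),'v':(333.5,235.8)}
M={'fl':(-45,69),'fr':(-45,-69),'bl':(45,69),'br':(45,-69),'v':(0,135)}
P=[];Q=[];
for k in T:
    X,e=tri(T[k],S[k]); print(k,X.round(4),round(e*1e3,1),'top',onz('top',T[k],.089)[:2].round(4),'sc',onz('scene',S[k],.087)[:2].round(4))
    P.append(X[:2]);Q.append(np.array(M[k])/1e3)
P=np.array(P);Q=np.array(Q)
def fit(P):
    a=P-P.mean(0);b=Q-Q.mean(0)
    th=np.arctan2((b[:,0]*a[:,1]-b[:,1]*a[:,0]).sum(),(a*b).sum())
    Rm=np.array([[np.cos(th),-np.sin(th)],[np.sin(th),np.cos(th)]])
    o=P.mean(0)-Rm@Q.mean(0); return th,o,Rm
th,o,Rm=fit(P)
print('pose',th,o,'res mm',((Q@Rm.T+o-P)*1e3).round(1).tolist())
for k in M:
    p=Rm@(np.array(M[k])/1e3)+o; print(k,p.round(4),'r',np.hypot(*p).round(3), proj('top',[*p,.087]).round(1),proj('scene',[*p,.087]).round(1))
# valve line
i=cv2.imread('pics/scene0.png').astype(int)
print(i[229:243,327:341].min(2))
```

```text
br [ 0.6463 -0.0985  0.0805] 0.2 top [ 0.6432 -0.0977] sc [ 0.6525 -0.0945]
bl [0.6351 0.04   0.081 ] 0.3 top [0.6323 0.0399] sc [0.641  0.0426]
fr [ 0.5558 -0.1061  0.0812] 1.3 top [ 0.5539 -0.1058] sc [ 0.562  -0.1018]
fl [0.5454 0.0323 0.0799] 0.5 top [0.5431 0.0319] sc [0.553  0.0358]
v [0.5848 0.1031 0.0867] 0.4 top [0.584  0.1031] sc [0.5852 0.1031]
pose 0.07973081411059016 [ 0.5956249  -0.03274662] res mm [[-0.3, 0.6], [-0.1, -0.4], [0.5, 1.0], [-0.2, 0.1], [0.1, -1.3]]
fl [0.5453 0.0325] r 0.546 [305.6 174.4] [314.2 219.9]
fr [ 0.5563 -0.1051] r 0.566 [358.2 168.7] [266.6 210. ]
bl [0.635  0.0396] r 0.636 [302.  141.7] [303.3 241.6]
br [ 0.646  -0.0979] r 0.653 [353.8 136.2] [253.4 230.6]
v [0.5849 0.1018] r 0.594 [278.8 160.6] [333.1 235.6]
[[176 176 178 176 177 179 179 179 179 180 178 177 175 175]
 [176 177 177 144 130 114 116 120 134 172 179 179 177 174]
 [177 159 156 146 106  65  55  58  72 105 132 171 179 177]
 [177 130  99 110 137 114  65  45  47  49  73 129 174 179]
 [157  92  53  62  96  97  63  50  48  46  44  79 167 179]
 [150  79  46  49  55  62  53  50  52  51  44  55 145 176]
 [150  78  47  51  51  54  53  54  53  52  45  52 135 173]
 [133  65  44  50  53  55  55  53  54  53  41  59 160 180]
 [125  62  42  47  49  49  54  49  48  50  40  61 170 181]
 [126  63  42  45  48  49  49  50  47  46  38  62 170 181]
 [144  77  45  47  49  49  49  51  50  46  39  63 168 180]
 [171 119  66  46  48  51  50  50  47  44  50  96 169 178]
 [179 167 118  68  51  52  51  50  47  60  98 155 177 178]
 [178 181 169 114  77  63  60  67  73 127 161 177 178 176]]
```

Five knob positions agree with the stated layout to within 1.3 mm, giving manifold yaw 0.080 rad. Next: the shift to a point above the front left screw.

```bash
cat > sh.py <<'E'
from h import *
import sys
G={'fl':(.5453,.0325),'fr':(.5563,-.1051),'bl':(.635,.0396),'br':(.646,-.0979),'v':(.5849,.1018)}
def shift(k,gz):
    s=env.sense(); r=R.from_rotvec(s['tool_rot']); t=np.array([*G[k],gz])
    g=s['position']+r.apply([0,0,.155])
    print('t',round(s['t'],2),'q6',s['joints'][5].round(2),'q1',s['joints'][0].round(2),'w',s['gripper_width'].round(4),'F',s['force'].round(1),'Tq',s['torque'].round(2))
    print('grasp',g.round(4),'yaxis',r.apply([0,1,0]).round(3),'z',r.apply([0,0,1]).round(3)); print('shift mm',(r.inv().apply(t-g)*1e3).round(1))
if len(sys.argv)>2: shift(sys.argv[1],float(sys.argv[2]))
E
python3 sh.py fl .15
```

```text
Traceback (most recent call last):
  File "sh.py", line 9, in <module>
    if len(sys.argv)>2: shift(sys.argv[1],float(sys.argv[2]))
                        ~~~~~^^^^^^^^^^^^^^^^^^^^^^^^^^^^^^^^
  File "sh.py", line 7, in shift
    print('t',round(s['t'],2),'q6',s['joints'][5].round(2),'q1',s['joints'][0].round(2),'w',s['gripper_width'].round(4),'F',s['force'].round(1),'Tq',s['torque'].round(2))
                                                                                            ^^^^^^^^^^^^^^^^^^^^^^^^
AttributeError: 'float' object has no attribute 'round'
```

```bash
sed -i "s/s\['gripper_width'\].round(4)/round(s['gripper_width'],4)/" sh.py; python3 sh.py fl .15
```

```text
t 0.1 q6 1.57 q1 1.22 w 0.0853 F [-0.2 -0.4 -0. ] Tq [0.05 0.04 0.06]
grasp [0.2072 0.5626 0.2489] yaxis [ 0.346  0.938 -0.002] z [-0.001 -0.001 -1.   ]
shift mm [-500.5 -380.4   99.5]
```

Request:
carry_out(
  commands=[
    [-250,-190,30,0],
    [-250,-190,30,0],
    [-250,-190,30,0],
    [-250,-190,30,0],
    [-250,-190,30,0],
    [-250,-190,30,0],
    [-250,-190,30,0],
    [-250,-190,30,0],
  ],
  fingers=0,
  grip_force=40,
)

```text
t: 0.9
position: [0.377, 0.2962, 0.3742]
tool_rot: [-0.558, -3.091, 0.002]
force: [0.6, -0.3, -0.5]
gripper_width: 0.0427
```

```bash
python3 sh.py fl .15
```

```text
t 0.9 q6 1.02 q1 0.67 w 0.0427 F [ 0.6 -0.3 -0.5] Tq [-0.05  0.02  0.02]
grasp [0.3769 0.2961 0.2192] yaxis [ 0.349  0.937 -0.001] z [-0.001 -0.001 -1.   ]
shift mm [-249.9 -188.1   69.4]
```

Request:
carry_out(
  commands=[
    [-250,-188,69,0],
    [-250,-188,69,0],
    [-250,-188,69,0],
    [-250,-188,69,0],
    [-250,-188,69,0],
    [-250,-188,69,0],
    [-250,-188,69,0],
    [-250,-188,69,0],
  ],
)

```text
t: 1.7
position: [0.5469, 0.0343, 0.3045]
tool_rot: [-0.555, -3.091, 0.001]
force: [0.3, -0.1, 0.2]
gripper_width: 0.0428
```

```bash
python3 sh.py fl .09
```

```text
t 1.7 q6 0.42 q1 0.06 w 0.0428 F [ 0.3 -0.1  0.2] Tq [ 0.03  0.01 -0.  ]
grasp [0.5468 0.0343 0.1495] yaxis [ 0.348  0.937 -0.001] z [-0.001 -0.    -1.   ]
shift mm [ 0.7 -2.2 59.5]
```

Request:
carry_out(
  commands=[
    [1,-2,35,0],
    [1,-2,58,0],
    [1,-2,58,0],
    [1,-2,58,0],
    [1,-2,58,0],
    [1,-2,58,0],
    [1,-2,58,0],
    [1,-2,58,0],
  ],
)

```text
t: 2.5
position: [0.5445, 0.0341, 0.2484]
tool_rot: [0.551, 3.092, 0.0]
force: [0.1, -0.0, 0.1]
gripper_width: 0.0427
```

```bash
python3 sh.py fl .09
python3 - <<'E'
from h import *
im=env.grab_frame('scene')[:,:,::-1]; cv2.imwrite('pics/s1.png',cv2.resize(im[150:290,220:380],None,fx=5,fy=4.2,interpolation=2))
E
```

```text
t 2.5 q6 0.42 q1 0.06 w 0.0427 F [ 0.1 -0.   0.1] Tq [ 0.03 -0.    0.04]
grasp [0.5447 0.0341 0.0934] yaxis [0.346 0.938 0.001] z [ 0.001  0.    -1.   ]
shift mm [-1.1 -1.3  3.4]
```

View pics/s1.png

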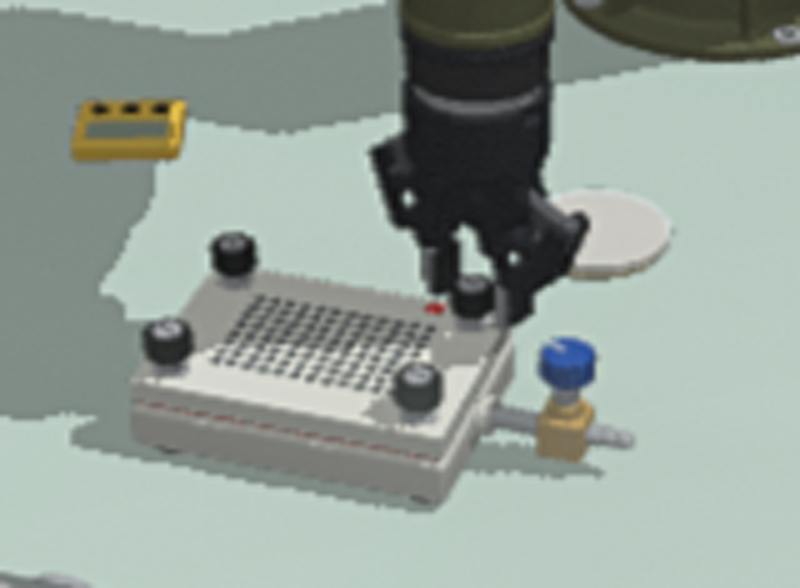

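The front left head sits between the open fingers. Next I close and take a first reading.

Request:
carry_out(
  commands=[
    [-1,-1,3,0],
    [-1,-1,3,0],
    [-1,-1,3,0],
    [-1,-1,3,0],
    [-1,-1,3,0],
    [-1,-1,3,0],
    [-1,-1,3,0],
    [-1,-1,3,0],
  ],
  fingers=1,
  grip_force=40,
)

```text
t: 3.35
position: [0.5451, 0.0329, 0.2447]
tool_rot: [0.551, 3.092, 0.001]
force: [4.0, 2.9, -2.1]
gripper_width: 0.0224
```

```bash
python3 sh.py fl .09
```

```text
t 3.35 q6 0.41 q1 0.06 w 0.0224 F [ 4.   2.9 -2.1] Tq [ 0.54 -0.64 -0.08]
grasp [0.5451 0.0329 0.0897] yaxis [0.345 0.938 0.   ] z [ 0.  0. -1.]
shift mm [-0.3 -0.3 -0.3]
```

Request:
carry_out(
  commands=[
    [0,0,0,7],
    [0,0,0,14],
    [0,0,0,21],
    [0,0,0,28],
    [0,0,0,35],
    [0,0,0,42],
    [0,0,0,49],
    [0,0,0,52],
  ],
)

```text
t: 4.15
position: [0.546, 0.0336, 0.2448]
tool_rot: [1.854, 2.535, 0.006]
force: [7.1, 6.3, -6.1]
gripper_width: 0.0226
```

```bash
python3 sh.py fl .09
```

```text
t 4.15 q6 1.32 q1 0.06 w 0.0226 F [ 7.1  6.3 -6.1] Tq [ 1.26 -1.4   0.09]
grasp [0.5463 0.034  0.0898] yaxis [0.953 0.303 0.003] z [ 0.002  0.003 -1.   ]
shift mm [-1.1 -1.5 -0.2]
```

Request:
carry_out(
  commands=[
    [0,0,0,6],
    [0,0,0,12],
    [0,0,0,18],
    [0,0,0,24],
    [0,0,0,30],
    [0,0,0,36],
    [0,0,0,36],
    [0,0,0,36],
  ],
)

```text
t: 4.95
position: [0.5466, 0.033, 0.2453]
tool_rot: [2.543, 1.842, 0.006]
force: [7.7, 2.0, -4.1]
gripper_width: 0.0224
```

```bash
python3 sh.py fl .09
```

```text
t 4.95 q6 1.95 q1 0.06 w 0.0224 F [ 7.7  2.  -4.1] Tq [ 0.53 -1.61  0.28]
grasp [0.5472 0.0331 0.0903] yaxis [ 0.95  -0.312  0.004] z [ 0.004  0.001 -1.   ]
shift mm [-1.2 -1.6  0.3]
```

Request:
carry_out(
  commands=[
    [0,0,0,5],
    [0,0,0,10],
    [0,0,0,15],
    [0,0,0,15],
    [0,0,0,15],
    [0,0,0,15],
    [0,0,0,15],
    [0,0,0,15],
  ],
)

```text
t: 5.75
position: [0.5463, 0.0324, 0.2454]
tool_rot: [2.761, 1.493, 0.004]
force: [5.8, -0.3, -2.1]
gripper_width: 0.0227
```

```bash
python3 sh.py fl .09
```

```text
t 5.75 q6 2.21 q1 0.06 w 0.0227 F [ 5.8 -0.3 -2.1] Tq [-0.02 -1.33  0.3 ]
grasp [0.5469 0.0323 0.0904] yaxis [ 0.837 -0.547  0.004] z [ 0.004 -0.001 -1.   ]
shift mm [-0.7 -1.5  0.4]
```

Turning torque levelled off at 0.3 N m, well above the 0.06 N m turning drag, so the grip is slipping against the end stop and the screw is home. I'll release it and go to back right.

Request:
carry_out(
  commands=[
    [0,0,0,0],
    [0,0,0,0],
    [0,0,0,0],
    [0,0,-25,0],
    [0,0,-50,0],
    [0,0,-50,0],
    [0,0,-50,0],
    [0,0,-50,0],
  ],
  fingers=0,
)

```text
t: 6.55
position: [0.5442, 0.0327, 0.2937]
tool_rot: [-2.763, -1.494, 0.003]
force: [0.7, -0.1, 0.1]
gripper_width: 0.0428
```

```bash
python3 sh.py br .14
```

```text
t 6.55 q6 2.21 q1 0.06 w 0.0428 F [ 0.7 -0.1  0.1] Tq [0.01 0.01 0.02]
grasp [0.544  0.0326 0.1387] yaxis [ 0.837 -0.548 -0.001] z [-0.002 -0.    -1.   ]
shift mm [-53.3 156.9  -1.4]
```

Request:
carry_out(
  commands=[
    [-53,157,-1,-68],
    [-53,157,-1,-68],
    [-53,157,-1,-68],
    [-53,157,-1,-68],
    [-53,157,-1,-68],
    [-53,157,-1,-68],
    [-53,157,-1,-68],
    [-53,157,-1,-68],
  ],
)

```text
t: 7.35
position: [0.6466, -0.0977, 0.2939]
tool_rot: [-1.447, -2.786, 0.002]
force: [-0.3, -0.8, 0.0]
gripper_width: 0.043
```

```bash
python3 sh.py br .09
```

```text
t 7.35 q6 0.81 q1 -0.15 w 0.043 F [-0.3 -0.8  0. ] Tq [ 0.   -0.04 -0.  ]
grasp [ 0.6462 -0.0976  0.1389] yaxis [ 0.818  0.575 -0.002] z [-0.003  0.    -1.   ]
shift mm [-0.2 -0.2 48.9]
```

Request:
carry_out(
  commands=[
    [0,0,25,-8],
    [0,0,48,-16],
    [0,0,48,-24],
    [0,0,48,-30],
    [0,0,48,-30],
    [0,0,48,-30],
    [0,0,48,-30],
    [0,0,48,-30],
  ],
)

```text
t: 8.15
position: [0.6472, -0.0976, 0.2477]
tool_rot: [-0.687, -3.065, -0.0]
force: [0.8, -0.4, -0.3]
gripper_width: 0.0427
```

```bash
python3 sh.py br .09
```

```text
t 8.15 q6 0.29 q1 -0.15 w 0.0427 F [ 0.8 -0.4 -0.3] Tq [-0.05  0.02  0.01]
grasp [ 0.6472 -0.0976  0.0927] yaxis [ 0.427  0.904 -0.   ] z [-0.  0. -1.]
shift mm [ 0.9 -0.8  2.7]
```

Request:
carry_out(
  commands=[
    [1,-1,2,0],
    [1,-1,2,0],
    [1,-1,2,0],
    [1,-1,2,0],
    [1,-1,2,0],
    [1,-1,2,0],
    [1,-1,2,0],
    [1,-1,2,0],
  ],
  fingers=1,
)

```text
t: 8.95
position: [0.6462, -0.0974, 0.246]
tool_rot: [0.685, 3.065, 0.003]
force: [2.2, 5.7, 1.1]
gripper_width: 0.0226
```

```bash
python3 sh.py br .09
```

```text
t 8.95 q6 0.29 q1 -0.15 w 0.0226 F [2.2 5.7 1.1] Tq [ 1.06 -0.4  -0.03]
grasp [ 0.6464 -0.0971  0.091 ] yaxis [0.426 0.905 0.002] z [ 0.001  0.002 -1.   ]
shift mm [ 0.  -0.9  1. ]
```

Request:
carry_out(
  commands=[
    [0,0,0,7],
    [0,0,0,14],
    [0,0,0,21],
    [0,0,0,28],
    [0,0,0,35],
    [0,0,0,42],
    [0,0,0,49],
    [0,0,0,52],
  ],
)

```text
t: 9.75
position: [0.6471, -0.0967, 0.246]
tool_rot: [1.963, 2.453, 0.007]
force: [6.2, 7.4, -1.2]
gripper_width: 0.0225
```

```bash
python3 sh.py br .09
```

```text
t 9.75 q6 1.2 q1 -0.15 w 0.0225 F [ 6.2  7.4 -1.2] Tq [ 1.58 -1.18  0.03]
grasp [ 0.6476 -0.0962  0.091 ] yaxis [0.976 0.219 0.004] z [ 0.003  0.003 -1.   ]
shift mm [-1.3 -1.9  1. ]
```

Request:
carry_out(
  commands=[
    [0,0,0,7],
    [0,0,0,14],
    [0,0,0,21],
    [0,0,0,28],
    [0,0,0,35],
    [0,0,0,36],
    [0,0,0,36],
    [0,0,0,36],
  ],
)

```text
t: 10.55
position: [0.6471, -0.0986, 0.2462]
tool_rot: [2.621, 1.727, 0.003]
force: [5.3, -0.4, -2.4]
gripper_width: 0.0225
```

```bash
python3 sh.py br .09
```

```text
t 10.55 q6 1.83 q1 -0.15 w 0.0225 F [ 5.3 -0.4 -2.4] Tq [ 0.11 -1.11 -0.11]
grasp [ 0.6476 -0.0988  0.0912] yaxis [ 0.919 -0.395  0.004] z [ 0.003 -0.002 -1.   ]
shift mm [ 0.2 -1.9  1.2]
```

Request:
carry_out(
  commands=[
    [0,0,0,5],
    [0,0,0,10],
    [0,0,0,15],
    [0,0,0,15],
    [0,0,0,15],
    [0,0,0,15],
    [0,0,0,15],
    [0,0,0,15],
  ],
)

```text
t: 11.35
position: [0.6469, -0.0986, 0.2462]
tool_rot: [2.822, 1.374, 0.003]
force: [5.3, -0.7, -1.9]
gripper_width: 0.0224
```

```bash
python3 sh.py br .09
```

```text
t 11.35 q6 2.08 q1 -0.15 w 0.0224 F [ 5.3 -0.7 -1.9] Tq [-0.15 -1.13  0.36]
grasp [ 0.6473 -0.0988  0.0912] yaxis [ 0.787 -0.617  0.003] z [ 0.003 -0.002 -1.   ]
shift mm [-0.1 -1.6  1.2]
```

```bash
sed -i "s/    print('grasp'/    print('eff6',round(float(s['effort'][5]),3));print('grasp'/" sh.py; python3 sh.py br .09
```

```text
t 11.35 q6 2.08 q1 -0.15 w 0.0224 F [ 5.3 -0.7 -1.9] Tq [-0.15 -1.13  0.36]
eff6 0.343
grasp [ 0.6473 -0.0988  0.0912] yaxis [ 0.787 -0.617  0.003] z [ 0.003 -0.002 -1.   ]
shift mm [-0.1 -1.6  1.2]
```

Request:
carry_out(
  commands=[
    [0,0,0,4],
    [0,0,0,8],
    [0,0,0,12],
    [0,0,0,12],
    [0,0,0,12],
    [0,0,0,12],
    [0,0,0,12],
    [0,0,0,12],
  ],
)

```text
t: 12.15
position: [0.6464, -0.0988, 0.2462]
tool_rot: [2.951, 1.07, 0.001]
force: [4.3, -3.6, 1.1]
gripper_width: 0.0225
```

```bash
python3 sh.py br .09
```

```text
t 12.15 q6 2.29 q1 -0.15 w 0.0225 F [ 4.3 -3.6  1.1] Tq [-0.71 -0.91 -0.09]
eff6 -0.054
grasp [ 0.6466 -0.099   0.0912] yaxis [ 0.641 -0.768  0.002] z [ 0.001 -0.002 -1.   ]
shift mm [ 0.3 -1.2  1.2]
```

Request:
carry_out(
  commands=[
    [0,0,0,2],
    [0,0,0,4],
    [0,0,0,6],
    [0,0,0,6],
    [0,0,0,6],
    [0,0,0,6],
    [0,0,0,6],
    [0,0,0,6],
  ],
)

```text
t: 12.95
position: [0.6465, -0.0984, 0.2462]
tool_rot: [3.003, 0.917, 0.002]
force: [4.2, -2.4, 0.3]
gripper_width: 0.023
```

```bash
python3 sh.py br .09
```

```text
t 12.95 q6 2.4 q1 -0.15 w 0.023 F [ 4.2 -2.4  0.3] Tq [-0.48 -1.03  0.55]
eff6 0.543
grasp [ 0.6468 -0.0985  0.0912] yaxis [ 0.559 -0.829  0.002] z [ 0.002 -0.001 -1.   ]
shift mm [-0.3 -1.   1.2]
```

Back right is on its stop: torque reached 0.54 N m. I'll release and move to front right.

Request:
carry_out(
  commands=[
    [0,0,0,0],
    [0,0,0,0],
    [0,0,0,0],
    [0,0,-25,0],
    [0,0,-50,0],
    [0,0,-50,0],
    [0,0,-50,0],
    [0,0,-50,0],
  ],
  fingers=0,
)

```text
t: 13.75
position: [0.6452, -0.0979, 0.2945]
tool_rot: [-3.005, -0.913, 0.003]
force: [0.5, 0.7, -0.0]
gripper_width: 0.0425
```

```bash
python3 sh.py fr .14
python3 - <<'E'
from h import *
im=env.grab_frame('scene')[:,:,::-1]; cv2.imwrite('pics/s2.png',cv2.resize(im[150:290,220:380],None,fx=5,fy=4.2,interpolation=2))
E
```

```text
t 13.75 q6 2.4 q1 -0.15 w 0.0425 F [ 0.5  0.7 -0. ] Tq [ 0.   -0.01 -0.02]
eff6 -0.002
grasp [ 0.6448 -0.0979  0.1395] yaxis [ 0.556 -0.831 -0.001] z [-0.002  0.    -1.   ]
shift mm [-77.6 -43.3  -0.3]
```

View pics/s2.png

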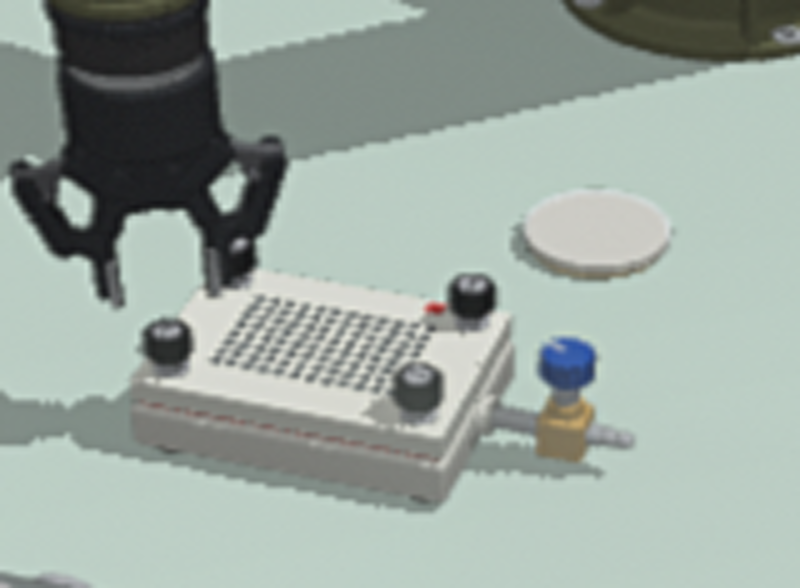

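Nothing on the bench has moved. The open gripper is above the back right screw.

Request:
carry_out(
  commands=[
    [-78,-43,0,-68],
    [-78,-43,0,-68],
    [-78,-43,0,-68],
    [-78,-43,0,-68],
    [-78,-43,0,-68],
    [-78,-43,0,-68],
    [-78,-43,0,-68],
    [-78,-43,0,-68],
  ],
)

```text
t: 14.6
position: [0.5565, -0.1056, 0.2945]
tool_rot: [-1.973, -2.442, 0.002]
force: [-0.4, -0.3, -0.1]
gripper_width: 0.0427
```

```bash
python3 sh.py fr .09
```

```text
t 14.6 q6 1.17 q1 -0.19 w 0.0427 F [-0.4 -0.3 -0.1] Tq [0.02 0.02 0.02]
eff6 1.353
grasp [ 0.5562 -0.1055  0.1395] yaxis [ 0.978  0.21  -0.002] z [-0.002  0.    -1.   ]
shift mm [ 0.4  0.3 49.5]
```

Request:
carry_out(
  commands=[
    [0,0,20,-8],
    [0,0,40,-16],
    [0,0,49,-24],
    [0,0,49,-32],
    [0,0,49,-40],
    [0,0,49,-48],
    [0,0,49,-48],
    [0,0,49,-48],
  ],
)

```text
t: 15.4
position: [0.5567, -0.1056, 0.246]
tool_rot: [-0.823, -3.03, 0.0]
force: [-0.0, -0.7, 0.9]
gripper_width: 0.0422
```

```bash
python3 sh.py fr .09
```

```text
t 15.4 q6 0.34 q1 -0.19 w 0.0422 F [-0.  -0.7  0.9] Tq [-0.05  0.01 -0.03]
eff6 -0.079
grasp [ 0.5565 -0.1056  0.091 ] yaxis [ 0.506  0.863 -0.   ] z [-0.001  0.    -1.   ]
shift mm [0.4 0.3 1. ]
```

Request:
carry_out(
  commands=[
    [0,0,0,0],
    [0,0,0,0],
    [0,0,0,0],
    [0,0,0,0],
    [0,0,0,0],
    [0,0,0,0],
    [0,0,0,0],
    [0,0,0,0],
  ],
  fingers=1,
)

```text
t: 16.2
position: [0.5573, -0.1051, 0.2468]
tool_rot: [0.819, 3.033, 0.003]
force: [0.6, 5.4, -0.1]
gripper_width: 0.0226
```

```bash
python3 sh.py fr .09
```

```text
t 16.2 q6 0.34 q1 -0.19 w 0.0226 F [ 0.6  5.4 -0.1] Tq [ 1.06 -0.3  -0.02]
eff6 -0.04
grasp [ 0.5574 -0.1048  0.0918] yaxis [0.503 0.864 0.002] z [ 0.001  0.002 -1.   ]
shift mm [ 0.8 -0.8  1.8]
```

Request:
carry_out(
  commands=[
    [0,0,0,7],
    [0,0,0,14],
    [0,0,0,21],
    [0,0,0,28],
    [0,0,0,35],
    [0,0,0,42],
    [0,0,0,49],
    [0,0,0,56],
  ],
)

```text
t: 17.0
position: [0.558, -0.1056, 0.2469]
tool_rot: [2.151, 2.287, 0.002]
force: [3.8, 3.1, -3.2]
gripper_width: 0.0224
```

```bash
python3 sh.py fr .09
```

```text
t 17.0 q6 1.32 q1 -0.19 w 0.0224 F [ 3.8  3.1 -3.2] Tq [ 0.71 -0.84  0.38]
eff6 -1.097
grasp [ 0.5584 -0.1056  0.0919] yaxis [0.998 0.062 0.002] z [ 0.002 -0.    -1.   ]
shift mm [ 0.6 -2.1  1.9]
```

Request:
carry_out(
  commands=[
    [0,0,0,7],
    [0,0,0,14],
    [0,0,0,21],
    [0,0,0,28],
    [0,0,0,35],
    [0,0,0,40],
    [0,0,0,40],
    [0,0,0,40],
  ],
)

```text
t: 17.8
position: [0.5576, -0.1059, 0.247]
tool_rot: [2.8, 1.423, 0.001]
force: [3.0, 1.1, 0.1]
gripper_width: 0.0225
```

```bash
python3 sh.py fr .09
```

```text
t 17.8 q6 2.01 q1 -0.19 w 0.0225 F [3.  1.1 0.1] Tq [ 0.14 -0.67 -0.1 ]
eff6 -0.017
grasp [ 0.5578 -0.106   0.092 ] yaxis [ 0.808 -0.59   0.001] z [ 0.001 -0.001 -1.   ]
shift mm [-0.1 -1.8  2. ]
```

Request:
carry_out(
  commands=[
    [0,0,0,3],
    [0,0,0,6],
    [0,0,0,6],
    [0,0,0,6],
    [0,0,0,6],
    [0,0,0,6],
    [0,0,0,6],
    [0,0,0,6],
  ],
)

```text
t: 18.6
position: [0.5575, -0.1059, 0.247]
tool_rot: [2.871, 1.272, 0.001]
force: [5.5, -0.1, 1.0]
gripper_width: 0.0226
```

```bash
python3 sh.py fr .09
```

```text
t 18.6 q6 2.12 q1 -0.19 w 0.0226 F [ 5.5 -0.1  1. ] Tq [-0.23 -1.08  0.08]
eff6 0.019
grasp [ 0.5577 -0.106   0.092 ] yaxis [ 0.741 -0.672  0.001] z [ 0.001 -0.001 -1.   ]
shift mm [-0.3 -1.6  2. ]
```

Request:
carry_out(
  commands=[
    [0,0,0,3],
    [0,0,0,5],
    [0,0,0,5],
    [0,0,0,5],
    [0,0,0,5],
    [0,0,0,5],
    [0,0,0,5],
    [0,0,0,5],
  ],
)

```text
t: 19.4
position: [0.5574, -0.1059, 0.247]
tool_rot: [2.924, 1.147, 0.001]
force: [4.0, -1.6, 1.0]
gripper_width: 0.0226
```

```bash
python3 sh.py fr .09
```

```text
t 19.4 q6 2.21 q1 -0.19 w 0.0226 F [ 4.  -1.6  1. ] Tq [-0.29 -1.01 -0.06]
eff6 -0.065
grasp [ 0.5575 -0.106   0.092 ] yaxis [ 0.68  -0.733  0.001] z [ 0.001 -0.    -1.   ]
shift mm [-0.3 -1.5  2. ]
```

Request:
carry_out(
  commands=[
    [0,0,0,3],
    [0,0,0,5],
    [0,0,0,5],
    [0,0,0,5],
    [0,0,0,5],
    [0,0,0,5],
    [0,0,0,5],
    [0,0,0,5],
  ],
)

```text
t: 20.2
position: [0.5577, -0.1056, 0.247]
tool_rot: [2.971, 1.02, 0.002]
force: [6.1, 0.1, 1.1]
gripper_width: 0.0227
```

```bash
python3 sh.py fr .09
```

```text
t 20.2 q6 2.29 q1 -0.19 w 0.0227 F [6.1 0.1 1.1] Tq [-0.13 -1.3   0.37]
eff6 0.357
grasp [ 0.5579 -0.1056  0.092 ] yaxis [ 0.614 -0.789  0.001] z [ 0.001  0.    -1.   ]
shift mm [-1.  -1.4  2. ]
```

Front right is also on its stop: it held 0.36 N m after 112° of turning. Last screw is back left.

Request:
carry_out(
  commands=[
    [0,0,0,0],
    [0,0,0,0],
    [0,0,0,0],
    [0,0,-25,0],
    [0,0,-50,0],
    [0,0,-50,0],
    [0,0,-50,0],
    [0,0,-50,0],
  ],
  fingers=0,
)

```text
t: 21.0
position: [0.5564, -0.1056, 0.2956]
tool_rot: [-2.971, -1.017, 0.003]
force: [1.0, 0.6, -0.1]
gripper_width: 0.0425
```

```bash
python3 sh.py bl .14
```

```text
t 21.0 q6 2.29 q1 -0.19 w 0.0425 F [ 1.   0.6 -0.1] Tq [0.01 0.01 0.02]
eff6 -0.001
grasp [ 0.5561 -0.1056  0.1406] yaxis [ 0.613 -0.79  -0.001] z [-0.002  0.    -1.   ]
shift mm [151.3 -66.4   0.5]
```

Request:
carry_out(
  commands=[
    [151,-66,0,-68],
    [151,-66,0,-68],
    [151,-66,0,-68],
    [151,-66,0,-68],
    [151,-66,0,-68],
    [151,-66,0,-68],
    [151,-66,0,-68],
    [151,-66,0,-68],
  ],
)

```text
t: 21.8
position: [0.6354, 0.0391, 0.295]
tool_rot: [-1.886, -2.51, 0.003]
force: [0.8, -0.6, -0.2]
gripper_width: 0.0427
```

```bash
python3 sh.py bl .09
```

```text
t 21.8 q6 1.35 q1 0.06 w 0.0427 F [ 0.8 -0.6 -0.2] Tq [ 0.02  0.03 -0.  ]
eff6 1.354
grasp [0.6349 0.0391 0.14  ] yaxis [ 0.961  0.278 -0.003] z [-0.003 -0.    -1.   ]
shift mm [ 0.5  0.4 50. ]
```

Request:
carry_out(
  commands=[
    [0,0,20,-8],
    [0,0,40,-16],
    [0,0,49,-24],
    [0,0,49,-32],
    [0,0,49,-40],
    [0,0,49,-48],
    [0,0,49,-48],
    [0,0,49,-48],
  ],
)

```text
t: 22.6
position: [0.6355, 0.0389, 0.2467]
tool_rot: [-0.717, -3.057, 0.001]
force: [-0.0, 0.3, -0.5]
gripper_width: 0.0426
```

```bash
python3 sh.py bl .09
```

```text
t 22.6 q6 0.52 q1 0.06 w 0.0426 F [-0.   0.3 -0.5] Tq [-0.05 -0.01 -0.01]
eff6 -0.079
grasp [0.6352 0.0389 0.0917] yaxis [ 0.445  0.896 -0.001] z [-0.002 -0.    -1.   ]
shift mm [0.5 0.5 1.7]
```

Request:
carry_out(
  commands=[
    [0,0,1,0],
    [0,0,1,0],
    [0,0,1,0],
    [0,0,1,0],
    [0,0,1,0],
    [0,0,1,0],
    [0,0,1,0],
    [0,0,1,0],
  ],
  fingers=1,
)

```text
t: 23.4
position: [0.6361, 0.0396, 0.2466]
tool_rot: [-0.712, -3.06, -0.002]
force: [1.8, 5.7, -2.9]
gripper_width: 0.0227
```

```bash
python3 sh.py bl .09
```

```text
t 23.4 q6 0.52 q1 0.06 w 0.0227 F [ 1.8  5.7 -2.9] Tq [ 1.04 -0.47 -0.02]
eff6 -0.056
grasp [0.6362 0.0398 0.0916] yaxis [0.442 0.897 0.001] z [ 0.     0.002 -1.   ]
shift mm [ 1.  -0.7  1.6]
```

Request:
carry_out(
  commands=[
    [0,0,0,7],
    [0,0,0,14],
    [0,0,0,21],
    [0,0,0,28],
    [0,0,0,35],
    [0,0,0,42],
    [0,0,0,49],
    [0,0,0,56],
  ],
)

```text
t: 24.2
position: [0.6364, 0.0398, 0.2466]
tool_rot: [-2.07, -2.362, -0.004]
force: [3.2, 5.9, -4.6]
gripper_width: 0.0218
```

```bash
python3 sh.py bl .09
```

```text
t 24.2 q6 1.5 q1 0.06 w 0.0218 F [ 3.2  5.9 -4.6] Tq [ 1.25 -0.68  0.08]
eff6 -1.202
grasp [0.6366 0.0401 0.0916] yaxis [0.991 0.131 0.001] z [ 0.001  0.002 -1.   ]
shift mm [-0.3 -1.7  1.6]
```

Request:
carry_out(
  commands=[
    [0,0,0,7],
    [0,0,0,14],
    [0,0,0,21],
    [0,0,0,28],
    [0,0,0,35],
    [0,0,0,40],
    [0,0,0,40],
    [0,0,0,40],
  ],
)

```text
t: 25.0
position: [0.6358, 0.0384, 0.2467]
tool_rot: [2.748, 1.519, -0.002]
force: [-1.0, -1.3, 0.1]
gripper_width: 0.0225
```

```bash
python3 sh.py bl .09
```

```text
t 25.0 q6 2.19 q1 0.06 w 0.0225 F [-1.  -1.3  0.1] Tq [-0.39  0.14 -0.05]
eff6 -0.011
grasp [0.6358 0.0381 0.0917] yaxis [ 0.847 -0.532  0.001] z [-0.    -0.002 -1.   ]
shift mm [ 0.9 -1.4  1.7]
```

Request:
carry_out(
  commands=[
    [0,0,0,3],
    [0,0,0,5],
    [0,0,0,5],
    [0,0,0,5],
    [0,0,0,5],
    [0,0,0,5],
    [0,0,0,5],
    [0,0,0,5],
  ],
)

```text
t: 25.8
position: [0.636, 0.0388, 0.2467]
tool_rot: [2.814, 1.397, -0.0]
force: [-0.2, -2.8, -0.1]
gripper_width: 0.0224
```

```bash
python3 sh.py bl .09
```

```text
t 25.8 q6 2.28 q1 0.06 w 0.0224 F [-0.2 -2.8 -0.1] Tq [-0.53 -0.03  0.21]
eff6 0.219
grasp [0.636  0.0387 0.0917] yaxis [ 0.796 -0.605  0.   ] z [-0.    -0.001 -1.   ]
shift mm [ 0.1 -1.3  1.7]
```

Request:
carry_out(
  commands=[
    [0,0,0,3],
    [0,0,0,5],
    [0,0,0,5],
    [0,0,0,5],
    [0,0,0,5],
    [0,0,0,5],
    [0,0,0,5],
    [0,0,0,5],
  ],
)

```text
t: 26.6
position: [0.6365, 0.0394, 0.2467]
tool_rot: [-2.871, -1.273, -0.002]
force: [4.6, 2.0, -3.8]
gripper_width: 0.0229
```

```bash
python3 sh.py bl .09
```

```text
t 26.6 q6 2.37 q1 0.06 w 0.0229 F [ 4.6  2.  -3.8] Tq [ 0.6  -0.96 -0.  ]
eff6 -0.028
grasp [0.6366 0.0396 0.0917] yaxis [ 0.741 -0.671 -0.   ] z [ 0.001  0.001 -1.   ]
shift mm [-1.1 -1.2  1.7]
```

Request:
carry_out(
  commands=[
    [0,0,0,0],
    [0,0,0,0],
    [0,0,0,0],
    [0,0,-25,0],
    [0,0,-50,0],
    [0,0,-50,0],
    [0,0,-50,0],
    [0,0,-50,0],
  ],
  fingers=0,
)

```text
t: 27.4
position: [0.6354, 0.0389, 0.2957]
tool_rot: [-2.872, -1.272, 0.003]
force: [0.1, 0.3, -0.4]
gripper_width: 0.0427
```

```bash
python3 sh.py v .14
python3 - <<'E'
from h import *
im=env.grab_frame('scene')[:,:,::-1]; cv2.imwrite('pics/s3f.png',im);cv2.imwrite('pics/s3.png',cv2.resize(im[150:290,220:380],None,fx=5,fy=4.2,interpolation=2))
E
```

```text
t 27.4 q6 2.37 q1 0.06 w 0.0427 F [ 0.1  0.3 -0.4] Tq [-0.04  0.   -0.05]
eff6 -0.0
grasp [0.6352 0.0388 0.1407] yaxis [ 0.741 -0.672 -0.001] z [-0.002 -0.    -1.   ]
shift mm [ 12.9 -79.6   0.8]
```

View pics/s3.png

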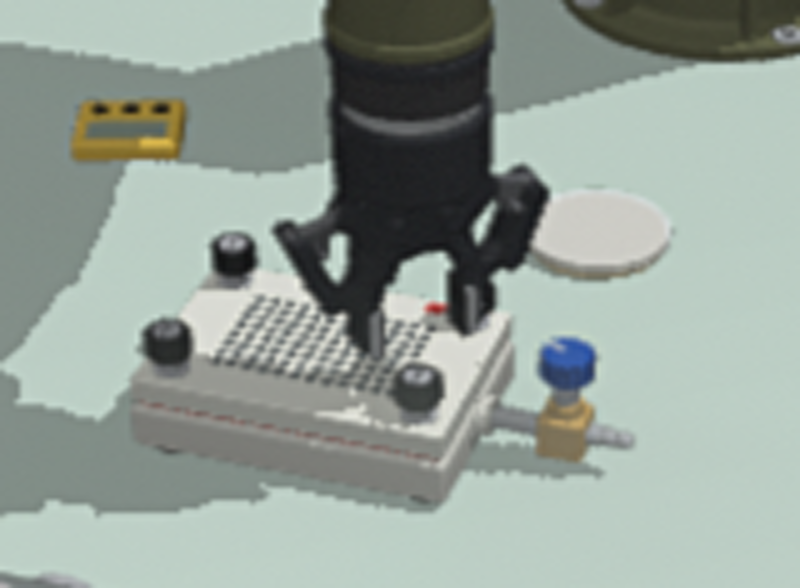

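The bench is undisturbed and all four screws have been driven onto their stops. In the crop, the white line on the blue knob is still where it was, near (555,350). Next is the valve.

Request:
carry_out(
  commands=[
    [13,-80,0,-68],
    [13,-80,0,-68],
    [13,-80,0,-68],
    [13,-80,0,-68],
    [13,-80,0,-68],
    [13,-80,0,-68],
    [13,-80,0,-68],
    [13,-80,0,-68],
  ],
)

```text
t: 28.25
position: [0.585, 0.1023, 0.2955]
tool_rot: [-1.661, -2.665, 0.002]
force: [0.1, 0.2, 0.2]
gripper_width: 0.0423
```

```bash
python3 sh.py v .09
```

```text
t 28.25 q6 1.29 q1 0.17 w 0.0423 F [0.1 0.2 0.2] Tq [-0.03  0.01  0.  ]
eff6 1.354
grasp [0.5847 0.1022 0.1405] yaxis [ 0.898  0.44  -0.002] z [-0.002 -0.    -1.   ]
shift mm [-0.5  0.1 50.5]
```

Request:
carry_out(
  commands=[
    [0,0,20,-8],
    [0,0,40,-16],
    [0,0,50,-24],
    [0,0,50,-32],
    [0,0,50,-40],
    [0,0,50,-48],
    [0,0,50,-48],
    [0,0,50,-48],
  ],
)

```text
t: 29.05
position: [0.5851, 0.1022, 0.246]
tool_rot: [-0.448, -3.108, 0.001]
force: [0.0, 0.3, -0.1]
gripper_width: 0.0425
```

```bash
python3 sh.py v .09
```

```text
t 29.05 q6 0.46 q1 0.17 w 0.0425 F [ 0.   0.3 -0.1] Tq [-0.01 -0.05  0.02]
eff6 -0.079
grasp [0.5849 0.1022 0.091 ] yaxis [ 0.282  0.959 -0.001] z [-0.001 -0.    -1.   ]
shift mm [-0.1 -0.4  1. ]
```

Request:
carry_out(
  commands=[
    [0,0,0,0],
    [0,0,0,0],
    [0,0,0,0],
    [0,0,0,0],
    [0,0,0,0],
    [0,0,0,0],
    [0,0,0,0],
    [0,0,0,0],
  ],
  fingers=1,
  grip_force=30,
)

```text
t: 29.85
position: [0.5853, 0.1022, 0.2465]
tool_rot: [-0.443, -3.11, 0.001]
force: [-0.8, -1.8, -1.0]
gripper_width: 0.0271
```

```bash
python3 sh.py v .09
```

```text
t 29.85 q6 0.46 q1 0.17 w 0.0271 F [-0.8 -1.8 -1. ] Tq [-0.36  0.35 -0.11]
eff6 -0.052
grasp [0.5852 0.1022 0.0915] yaxis [ 0.279  0.96  -0.   ] z [-0.001 -0.    -1.   ]
shift mm [ 0.2 -0.5  1.5]
```

Request:
carry_out(
  commands=[
    [0,0,0,7],
    [0,0,0,14],
    [0,0,0,21],
    [0,0,0,28],
    [0,0,0,35],
    [0,0,0,42],
    [0,0,0,49],
    [0,0,0,56],
  ],
)

```text
t: 30.65
position: [0.5859, 0.1028, 0.2466]
tool_rot: [-1.857, -2.534, -0.002]
force: [1.3, 1.6, -3.6]
gripper_width: 0.027
```

```bash
python3 sh.py v .09
```

```text
t 30.65 q6 1.44 q1 0.17 w 0.027 F [ 1.3  1.6 -3.6] Tq [ 0.18 -0.25  0.05]
eff6 -1.213
grasp [0.586  0.103  0.0916] yaxis [0.954 0.301 0.001] z [ 0.001  0.001 -1.   ]
shift mm [-0.8 -1.4  1.6]
```

Request:
carry_out(
  commands=[
    [0,0,0,5],
    [0,0,0,10],
    [0,0,0,15],
    [0,0,0,20],
    [0,0,0,24],
    [0,0,0,24],
    [0,0,0,24],
    [0,0,0,24],
  ],
)

```text
t: 31.45
position: [0.5864, 0.1036, 0.2467]
tool_rot: [-2.335, -2.1, -0.006]
force: [2.6, 5.2, -5.3]
gripper_width: 0.0269
```

```bash
python3 sh.py v .09
```

```text
t 31.45 q6 1.85 q1 0.17 w 0.0269 F [ 2.6  5.2 -5.3] Tq [ 0.99 -0.55  0.29]
eff6 0.25
grasp [0.5867 0.1041 0.0917] yaxis [ 0.994 -0.106  0.002] z [ 0.002  0.003 -1.   ]
shift mm [-2.5 -1.5  1.7]
```

Request:
carry_out(
  commands=[
    [0,0,0,2],
    [0,0,0,4],
    [0,0,0,4],
    [0,0,0,4],
    [0,0,0,4],
    [0,0,0,4],
    [0,0,0,4],
    [0,0,0,4],
  ],
)

```text
t: 32.25
position: [0.5864, 0.1033, 0.2468]
tool_rot: [-2.407, -2.018, -0.005]
force: [3.4, 3.5, -5.8]
gripper_width: 0.027
```

```bash
python3 sh.py v .09
```

```text
t 32.25 q6 1.92 q1 0.17 w 0.027 F [ 3.4  3.5 -5.8] Tq [ 0.87 -0.85  0.25]
eff6 0.258
grasp [0.5868 0.1037 0.0918] yaxis [ 0.985 -0.175  0.002] z [ 0.002  0.003 -1.   ]
shift mm [-2.2 -1.5  1.8]
```

The valve is seated: the torque has levelled off at 0.25 N m, five times its drag. Now I back off a quarter turn, plus about 2° for windup.

Request:
carry_out(
  commands=[
    [0,0,0,-7],
    [0,0,0,-14],
    [0,0,0,-21],
    [0,0,0,-28],
    [0,0,0,-35],
    [0,0,0,-42],
    [0,0,0,-49],
    [0,0,0,-56],
  ],
)

```text
t: 33.05
position: [0.5852, 0.1029, 0.2468]
tool_rot: [-1.172, -2.913, -0.002]
force: [-3.0, 3.1, -0.8]
gripper_width: 0.027
```

Request:
carry_out(
  commands=[
    [0,0,0,-7],
    [0,0,0,-14],
    [0,0,0,-21],
    [0,0,0,-28],
    [0,0,0,-33],
    [0,0,0,-36],
    [0,0,0,-36],
    [0,0,0,-36],
  ],
)

```text
t: 33.85
position: [0.5848, 0.1022, 0.2467]
tool_rot: [-0.226, -3.132, 0.001]
force: [-5.7, -0.8, 3.4]
gripper_width: 0.0268
```

```bash
python3 sh.py v .09
python3 - <<'E'
from h import *
for n,(x0,y0,x1,y1) in(('scene',(290,200,370,260)),('top',(240,130,320,190))):
    im=env.grab_frame(n)[:,:,::-1]; cv2.imwrite(f'pics/{n}4f.png',im);cv2.imwrite(f'pics/{n}4.png',cv2.resize(im[y0:y1,x0:x1],None,fx=9,fy=9,interpolation=2))
E
```

```text
t 33.85 q6 0.32 q1 0.17 w 0.0268 F [-5.7 -0.8  3.4] Tq [-0.14  1.09  0.04]
eff6 0.01
grasp [0.5846 0.1021 0.0917] yaxis [ 0.144  0.99  -0.001] z [-0.002 -0.    -1.   ]
shift mm [-0.4 -0.3  1.7]
```

View pics/scene4.png

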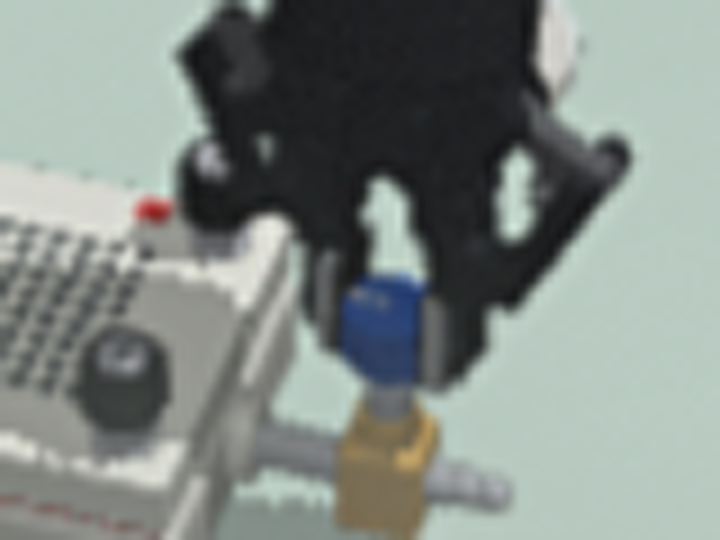

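View pics/scene4f.png

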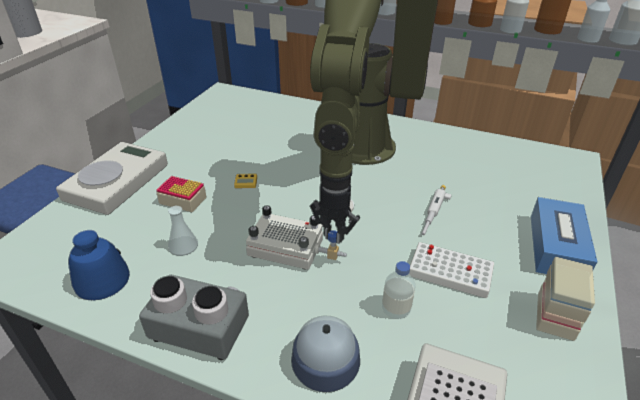

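Run:
```python
from h import *
i0=cv2.imread('pics/scene0.png').astype(int); i=cv2.imread('pics/scene4f.png').astype(int)
print(i[229:238,326:340].min(2)); print(i[229:238,326:340,0])
c=np.array([.5849,.1025,.096]); e=.08
print('centre',proj('scene',c).round(1))
for th in range(0,151,15):
    t=np.radians(th); # opening: from manifold -x, anticlockwise
    a=np.pi+.08+t; print(th,[proj('scene',c+r*np.array([np.cos(a),np.sin(a),0])).round(1).tolist() for r in(.007,.013)])
```

```text
[[ 96  59  35  28  51 144 187 192 190 191 165  83  36  34]
 [ 87  49  30  28  39  97 116 123 127 146 177  98  40  33]
 [ 86  47  35  42  42  50  47  52  56  76 113  65  35  36]
 [ 86  49  54  95  85  63  57  42  37  38  47  50  42  38]
 [ 86  49  47  71  72  67  80  54  41  38  43  85  74  46]
 [ 85  53  42  46  50  51  61  48  41  41  45  95  93  65]
 [ 76  48  42  45  44  45  47  45  44  40  46  93  97  70]
 [ 73  46  42  44  44  47  47  46  45  43  47  94  98  70]
 [ 72  45  42  45  45  47  47  47  46  42  46  94  97  70]]
[[100  61  35  28  52 149 194 197 197 198 171  86  37  36]
 [ 90  51  30  32  61 121 149 154 175 188 191 102  40  36]
 [ 88  47  37  65  98 112 115 117 129 140 166  92  40  39]
 [ 89  49  68 111 123 119 117 112 112 113 117  73  44  40]
 [ 88  54  99 120 120 120 121 115 113 112  89  89  74  48]
 [ 86  61 108 118 117 116 117 115 114 114  83  97  95  67]
 [ 77  55  96 115 116 116 116 116 116 114  84  96  99  72]
 [ 74  57  92 102 110 116 116 116 116 116  83  97 101  73]
 [ 72  58  92  94 100 106 105 107 106 102  72  95 100  73]]
centre [333.4 233.1]
0 [[334.2, 231.4], [334.8, 229.9]]
15 [[333.5, 231.3], [333.5, 229.7]]
30 [[332.8, 231.3], [332.2, 229.8]]
45 [[332.1, 231.5], [331.0, 230.1]]
60 [[331.5, 231.7], [329.9, 230.6]]
75 [[331.1, 232.1], [329.1, 231.3]]
90 [[330.8, 232.5], [328.6, 232.1]]
105 [[330.7, 233.0], [328.4, 232.9]]
120 [[330.8, 233.5], [328.5, 233.8]]
135 [[331.0, 233.9], [329.0, 234.6]]
150 [[331.4, 234.3], [329.7, 235.4]]
```

The line on the knob runs through about (329,232.3) to (332,233). That matches a predicted opening of about 90 to 95°. The grip is holding, so I'm handing in.

Run:
```python
from plant import env
s=env.sense(); print(s['t'],s['gripper_width'],s['qd'].round(3)); print(env.close_job())
```

```text
33.95 0.026904411565345607 [-0.     0.     0.001 -0.001 -0.001  0.001]
the job is handed in; nothing more can be done
None
```

I tightened the four thumbscrews in diagonal order: front left, back right, front right, back left. I then closed the blue valve onto its seat, backed it off a quarter turn, and handed the job in at about 34 s of the 69 s allowed. The gripper was still holding the knob.

**Screws:** Each was turned well past its largest possible starting angle. Peak torque against the stop was 0.2 to 0.55 N m, against a normal drag of about 0.06. Torque jumped up and down as the grip slipped on the stop. On back left the last reading before release was near zero, after 0.21 N m one step earlier. I judged the screws home by torque and angle only; no picture showed it directly.

**Valve:** It seated with a steady 0.25 N m. I then backed it off 92° (90° plus 2° for windup). The white line on the knob, seen in the scene view, fits an opening of about 90 to 95°.

**Final state:** Finger opening was 27 mm on the knob at a 30 N grip setting, the grasp point was within 1 mm of the knob's axis, and the arm was still.

**Bystanders:** All seven looked unmoved in the last full picture. I did not measure their positions.

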